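# Mount the toroidal transformer on the power supply chassis

### The arm

A 6-joint arm with a two-finger parallel gripper is mounted at the origin on the work surface. World frame = base frame: x ahead of the robot, y to its left, z up, the work surface at z = 0. Lengths are in m, angles in rad, forces in N, time in s.
With the tool pointing down it reaches from about 0.3 to 0.775 m from the base axis. Payload 14.6 kg.
Tool frame: the origin (TCP) lies at the very end of the fingers, on their centre line; the grasp point (between the pads) lies 19 mm behind it (ctrl.grasp_offset is the distance from the TCP to the grasp point, in m); z points along the fingers, y is the line along which they close (so a half turn about z gives the same grasp; the last joint's range is limited). The gripper opens to 94 mm and grips with 3 to 60 N. Pads are 16 mm wide; open, the fingers measure 119 mm over their backs; the gripper's body (75 mm by 177 mm) begins 78 mm behind the grasp point.
Start: joints at [1.203, 0.3, 1.521, -0, 1.321, -0.067], TCP at [0.163, 0.525, 0.205] pointing down, gripper open.
Joint ranges: [-3.03, 3.03], [-0.79, 2.21], [0.23, 2.52], [-1.04, 4.18], [0, 3.07], [-2.55, 2.55]. Speed limits (rad/s): [2.22, 2.22, 2.57, 3.14, 3.14, 3.14].

### API

Orientations are given as [roll, pitch, yaw] about the fixed x, y, z axes, in that order (R = Rz(yaw) Ry(pitch) Rx(roll)).
In Python, from station import ctrl gives the robot as it stands.
- The arm moves only by the tool step_arm, never from a script. Its argument "plan" is a list that holds one entry, the list of rows, each a list of 6 numbers: the shift along the tool's x, y, z in units of 30 mm (1.0 is 30 mm), then the turn, a rotation vector about the tool's x, y, z in units of 6 degrees (1.0 is 6 degrees). In form: [[[dx, dy, dz, wx, wy, wz], ...]]. A call has 1 to 8 rows; each row is the pose to reach, as a shift and turn from the pose commanded when the call began, along the tool's axes at that moment; what a row does not reach only later rows make up. A row lasts 1/12 s, in which the tool goes at most 41.7 mm and 7.16 degrees, less where a joint would pass 70% of its speed; a pose out of reach is approached as far as the arm can. A call with a gripper value outside its range is refused whole. "grip" is the opening, from 0 (shut) to 1 (fully open), set as the call begins (left out, the last holds). The fingers move at their own pace and stop on an object; "squeeze" is the grip in N (left out, the last holds). Time passes only in rows, so rows that repeat a pose let the fingers close. It gives the time, the measured TCP pose, the force, the opening and the grip force at its end, in the units of the state.
- ctrl.get_obs(): the state, without advancing time (a new reading comes with each control period).
- ctrl.camera(name): name is "scene" or "top" or "wrist"; returns the picture (400x640x3 uint8, red, green, blue); there is no depth.
- ctrl.camera_model(name): a dict with "intrinsics" (3x3 intrinsics, pixels), "k1" (the pictures are not rectified: a ray, as slopes to the right and down, at radius r is drawn at 1 + k1 r^2 times it, then the intrinsics apply), "R" (3x3) and "t" (3): a world point X has camera coordinates R X + t; the wrist camera has in their place "tool_from_camera" (4x4, takes a point from camera to tool coordinates, whose origin is the TCP and whose axes are the flange's). Camera axes: x right, y down, z forward; pixel columns grow to the right and rows downward; lengths in m; the calibration is good to about 2 mm. A picture is of the moment at which its call begins: read the wrist's pose just before it. camera_model takes no time and is no camera call.
- ctrl.hand_in(): hands the job in; it is judged then, once.
Trained networks look in the newest picture that a camera, given by its name, has taken for a name from the list of things; names that differ only in an ending like _2 or _b are one class to them, and where a whole thing is asked for, a point or a joint stands for the part that bears it (a point fixed in the world has none). Each returns a list of dicts, best first, with "confidence" (0 to 1); they miss things now and then, are a little off and sometimes report something else, mostly with a low value. They report only what shows in the picture. A call takes as long as a camera call. They do not tell look-alikes from the thing itself.
- ctrl.masks_of(query, camera): "pixels" (400x640 bool, what is visible of it) and "at" ([column, row] in pixels, amid what is visible of it).
- ctrl.place_of(query, camera): "at" ([column, row] in pixels: a listed point, or the origin of a listed thing).
The state is a dict: "time_s": time; "qpos": joint angles; "joint_vel": joint speeds; "tau": joint torques, N m; "ee_pos": TCP position; "eef_rot": TCP orientation; "force": force on the tool from outside, world axes, zero at the start; "moment": the same for the moment, N m; "grip_width": finger opening in m; "grip_force": force on a finger pad.
Only numpy, scipy, OpenCV 4.12 (cv2) and the standard library are available. Lean on these libraries where they do the work, as an engineer would, in place of code of your own. Each camera call takes 0.05 s, during which the arm holds its last target. There are 200 camera calls.

### The job

Mount the toroidal transformer on the upright stud of the power supply chassis, ready for its nut: over the stud go first the large rubber pad with the small hole, then the transformer, then the rubber ring with the wide hole, and last the steel dish, hollow side up as it lies, its sunk middle down inside the rubber ring so that its flat rim rests on the rubber. Lower every part into place rather than letting it drop, so that each lies flat and centred about the stud, and leave the choke, the solder reel, the capacitor and the heat sink where they lie.

Things in the scene. Friction and masses are not known exactly. Their poses are not given: they have to be found in the camera images.
- chassis: Open power supply chassis of bare aluminium, fixed. Origin on its underside below the stud; x runs from the stud to the circuit board and rear panel, z up. Bare floor around the stud, 3 mm thick, x -75 to 165, y -75 to 75 mm; side flanges at y = -74 and 74 rise to z = 16; board and its parts (to z = 39) begin at x = 75, rear panel (to z = 48) at x = 164 mm.
- stud_foot (a point): Foot of the steel stud: the point on its axis at the top of the chassis floor (3 mm above the bench). The stud is upright, 8 mm in diameter, and stands 60 mm above this point (top at z = 63 mm above the bench), with its last 3 mm tapered to 4 mm diameter.
- base_pad: Large flat black rubber pad, a disc 66 mm in diameter and 6 mm thick with a 16 mm hole in the middle, lying flat. Stiff, 30 g. Origin at the centre of its underside, z up. Goes first, on the chassis floor.
- toroid: Toroidal transformer: a thick copper-wound ring 58 mm in outer diameter and 32 mm high with a 24 mm hole, lying flat, about 0.3 kg. Origin at the centre of its underside, z up.
- ring_pad: Black rubber ring 60 mm in outer diameter and 6 mm thick with a wide 36 mm hole, lying flat. Stiff, 20 g. Origin at the centre of its underside, z up. Goes on top of the transformer.
- dish: Pressed steel dish, 60 g, hollow side up. Origin: centre of its underside, z up. Sunk middle z = 0 to 5 mm, 27 mm wide, with a 16 mm hole; above it a flat rim (underside z = 5) out to 54 mm diameter with an upturned lip, 54 mm outside, z = 5 to 13: grip across the lip. Seated, the middle lies in the rubber ring's hole, the rim on its top, the origin 1 mm above the transformer's top.
- choke: Bystander: small copper-wound ring choke, 30 mm in diameter, 13 mm high. Origin at the centre of its underside.
- reel: Bystander: full reel of solder standing flat, white flanges 54 mm in diameter, 36 mm high. Origin at the centre of its underside.
- capacitor: Bystander: black can capacitor standing upright, 35 mm in diameter, 43 mm high. Origin at the centre of its underside.
- heatsink: Bystander: finned aluminium heat sink, 50 x 40 mm and 25 mm high, fins along its x axis. Origin at the centre of its underside.
Things that resemble listed ones, but are neither listed nor needed, are in the scene too. Of the things like the dish, leave any that is orange; of the rest the larger one is meant. What is shaped like the ring_pad but white is not meant.

How it is judged:
On the way, in this order (a step that is already met when the one before it is completed fails the run):
1. the large rubber pad is seated on the chassis floor around the stud (z of base_pad in the frame of chassis between 0 and 0.006 m and horizontal distance between base_pad and stud_foot below 0.008 m and angle between base_pad's own z axis and vertical below 0.08 rad), for 0.2 s.
2. the transformer is seated on the large rubber pad (z of toroid in the frame of chassis between 0.006 and 0.012 m and horizontal distance between toroid and stud_foot below 0.01 m and angle between toroid's own z axis and vertical below 0.08 rad), for 0.2 s.
3. the rubber ring is seated on the transformer (z of ring_pad in the frame of chassis between 0.038 and 0.044 m and horizontal distance between ring_pad and stud_foot below 0.01 m and angle between ring_pad's own z axis and vertical below 0.08 rad), for 0.2 s.
4. the steel dish is seated on the rubber ring (z of dish in the frame of chassis between 0.039 and 0.045 m and horizontal distance between dish and stud_foot below 0.008 m and angle between dish's own z axis and vertical below 0.08 rad), for 0.2 s.
At the end, for the whole second after the job is handed in: On the stud in the order large pad, transformer, rubber ring, dish: each within 3 mm of its seated height (undersides 3, 9, 41, 42 mm above the chassis underside), within 8 mm (pad, dish) or 10 mm (transformer, ring) of the stud's axis, level within 0.08 rad, released and at rest (all of step 1 and all of step 2 and all of step 3 and all of step 4 and linear speed of each of base_pad, toroid, ring_pad, dish below 0.02 m/s and angular speed of each of base_pad, toroid, ring_pad, dish below 0.2 rad/s); the robot touches nothing.
It fails at once if one of the four parts falls: it moves faster than 0.6 m/s while the fingers do not touch it (a drop of about 18 mm or more) ((contact force between the fingers and base_pad below 0.05 N and linear speed of base_pad above 0.6 m/s) or (contact force between the fingers and toroid below 0.05 N and linear speed of toroid above 0.6 m/s) or (contact force between the fingers and ring_pad below 0.05 N and linear speed of ring_pad above 0.6 m/s) or (contact force between the fingers and dish below 0.05 N and linear speed of dish above 0.6 m/s)).
It fails at once if the choke, solder reel, capacitor or heat sink is moved by more than 15 mm (distance of any of choke, reel, capacitor, heatsink from where it was at the start of the episode above 0.015 m).
It also fails if it takes over 112 s, if anything falls off the work surface, if the arm or the gripper's body presses on something with over 40 N, if the wrist force passes 120 N, or if a joint passes its speed limit or range.

## Working session

There is one attempt and no reset: what is moved stays moved. The work goes in short steps, Python scripts to look and compute and a tool call to move; the robot and the scene stay as the last step left them, time stands still between calls to the robot, and variables do not carry over. Pictures are saved under pics/ and viewed, at most 17 in all, crops included, and the job is handed in when it is done.

Besides the shell and the picture viewer there is one more tool, called after "Call:" as a command line: name --argument value ..., lists and objects as JSON in quotes. step_arm: Moves the arm, as the interface text tells. Its arguments: {"type":"object","properties":{"plan":{"type":"array","items":{"type":"array","items":{"type":"array","items":{"type":"number"}}}},"grip":{"type":"number"},"squeeze":{"type":"number"}},"required":["plan"]}

```bash
ls; mkdir -p pics; python3 - <<'E'
from station import ctrl
import cv2,numpy as np
o=ctrl.get_obs();print({k:np.round(v,3) for k,v in o.items()})
for n in ("scene","top","wrist"):
    im=ctrl.camera(n);cv2.imwrite(f"pics/{n}0.png",im[:,:,::-1])
    m=ctrl.camera_model(n);print(n,{k:np.round(v,3).tolist() for k,v in m.items()})
E
```

```text
pics
{'time_s': np.float64(0.0), 'qpos': array([ 1.203,  0.3  ,  1.522, -0.   ,  1.321, -0.067]), 'joint_vel': array([-0.001,  0.   , -0.001, -0.   , -0.001,  0.002]), 'tau': array([-0.0000e+00, -5.3181e+01, -3.5273e+01,  7.1000e-02,  2.4000e-02,
       -0.0000e+00]), 'ee_pos': array([0.163, 0.525, 0.205]), 'eef_rot': array([-3.14 , -0.   ,  2.841]), 'force': array([-0.433, -0.197,  0.322]), 'moment': array([-0.002, -0.057, -0.017]), 'grip_force': np.float64(0.0), 'grip_width': np.float64(0.094)}
scene {'intrinsics': [[451.066, 0.0, 316.397], [0.0, 451.066, 202.844], [0.0, 0.0, 1.0]], 'k1': 0.008, 'R': [[0.03, 0.999, 0.019], [0.745, -0.01, -0.667], [-0.666, 0.034, -0.745]], 't': [0.006, -0.352, 1.546]}
top {'intrinsics': [[414.716, 0.0, 318.979], [0.0, 414.716, 207.71], [0.0, 0.0, 1.0]], 'k1': -0.007, 'R': [[-0.077, -0.997, 0.001], [-0.974, 0.075, -0.212], [0.211, -0.017, -0.977]], 't': [0.003, 0.539, 0.994]}
wrist {'intrinsics': [[350.91, 0.0, 317.155], [0.0, 350.91, 204.602], [0.0, 0.0, 1.0]], 'k1': -0.035, 'tool_from_camera': [[-0.0, -0.964, -0.266, 0.078], [1.0, -0.0, -0.001, 0.001], [0.001, -0.266, 0.964, -0.178], [0.0, 0.0, 0.0, 1.0]]}
```

View pics/top0.png

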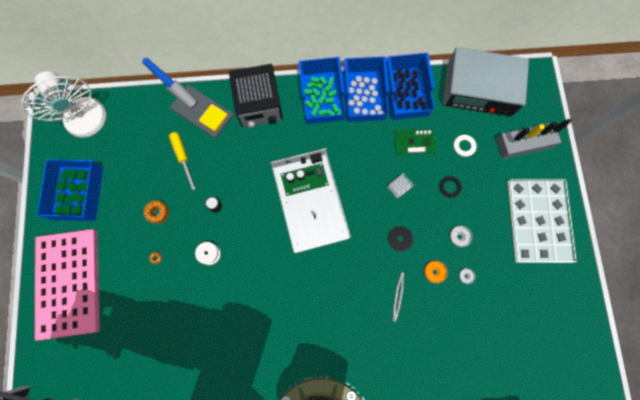

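View pics/scene0.png

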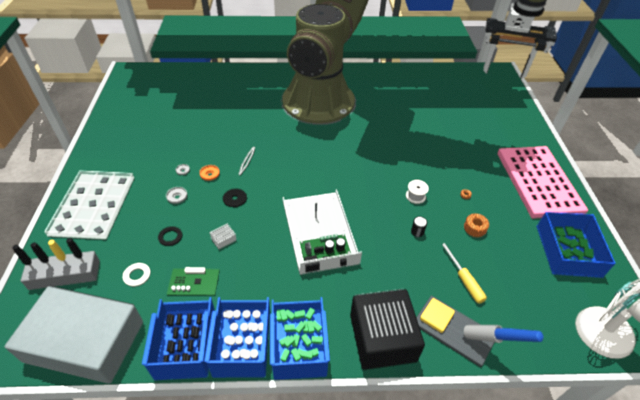

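```bash
cat > h.py <<'E'
from station import ctrl
import cv2,numpy as np
from scipy.spatial.transform import Rotation as Ro
def pose():
    o=ctrl.get_obs();return np.array(o["ee_pos"]),Ro.from_euler("xyz",o["eef_rot"]).as_matrix()
def cam(n,P=None):
    "K,k1, centre, world_from_cam"
    m=ctrl.camera_model(n);K=np.array(m["intrinsics"])
    if n=="wrist":
        p,R=P or pose();T=np.array(m["tool_from_camera"]);return K,m["k1"],p+R@T[:3,3],R@T[:3,:3]
    R=np.array(m["R"]);return K,m["k1"],-R.T@np.array(m["t"]),R.T
def ray(n,px,P=None):
    K,k1,c,W=cam(n,P)
    u=cv2.undistortPoints(np.float64([[px]]),K,np.float64([k1,0,0,0]))[0,0]
    d=W@np.r_[u,1];return c,d/np.linalg.norm(d)
def at_z(n,px,z,P=None):
    c,d=ray(n,px,P);return c+d*(z-c[2])/d[2]
def proj(n,X,P=None):
    K,k1,c,W=cam(n,P)
    q=(np.atleast_2d(X)-c)@W
    s=q[:,:2]/q[:,2:];s=s*(1+k1*(s**2).sum(1,keepdims=True));return s@K[:2,:2].T+K[:2,2]
def tri(rays):
    A=np.zeros((3,3));b=np.zeros(3)
    for c,d in rays:
        M=np.eye(3)-np.outer(d,d);A+=M;b+=M@c
    X=np.linalg.solve(A,b);return X,[np.linalg.norm((np.eye(3)-np.outer(d,d))@(X-c)) for c,d in rays]
def units(target,yaw=None):
    "shift/turn in tool axes & units from commanded(measured) pose, tool down"
    p,R=pose();s=R.T@(np.array(target)-p)/.03;return np.round(s,3)
E
python3 - <<'E'
from h import *
names="chassis stud_foot base_pad toroid ring_pad dish choke reel capacitor heatsink".split()
for n in names:
  for c in("top","scene"):
    for d in ctrl.place_of(n,c)[:4]:
        print(n,c,np.round(d["at"]),round(d["confidence"],2),np.round(at_z(c,d["at"],.003 if n=='stud_foot' else 0),3))
E
```

```text
chassis top [314. 218.] 0.69 [ 0.523 -0.024  0.   ]
chassis scene [314. 221.] 0.88 [ 0.536 -0.028  0.   ]
stud_foot top [316. 216.] 0.74 [ 0.527 -0.03   0.003]
stud_foot scene [313. 216.] 0.96 [ 0.52  -0.032  0.003]
base_pad top [400. 238.] 0.67 [ 0.452 -0.246  0.   ]
base_pad top [158. 214.] 0.37 [0.565 0.392 0.   ]
base_pad scene [235. 199.] 0.57 [ 0.457 -0.242  0.   ]
toroid top [159. 213.] 0.84 [0.567 0.387 0.   ]
toroid scene [474. 230.] 0.82 [ 0.572  0.388 -0.   ]
ring_pad top [450. 186.] 0.64 [ 0.583 -0.398  0.   ]
ring_pad top [461. 145.] 0.52 [ 0.698 -0.446  0.   ]
ring_pad top [159. 259.] 0.33 [0.446 0.388 0.   ]
ring_pad scene [172. 236.] 0.72 [ 0.582 -0.391  0.   ]
dish top [434. 272.] 0.72 [ 0.356 -0.322  0.   ]
dish top [458. 236.] 0.7 [ 0.446 -0.4    0.   ]
dish top [466. 274.] 0.48 [ 0.345 -0.405  0.   ]
dish scene [210. 172.] 0.72 [ 0.349 -0.323  0.   ]
dish scene [179. 196.] 0.65 [ 0.442 -0.395  0.   ]
choke top [159. 260.] 0.6 [0.443 0.388 0.   ]
choke scene [467. 195.] 0.48 [0.448 0.401 0.   ]
reel top [207. 257.] 0.89 [0.441 0.263 0.   ]
reel scene [415. 199.] 0.95 [0.462 0.253 0.   ]
capacitor scene [419. 232.] 0.7 [0.576 0.242 0.   ]
heatsink top [403. 185.] 0.62 [ 0.595 -0.272  0.   ]
heatsink scene [222. 239.] 0.71 [ 0.593 -0.262  0.   ]
```

The top view shows the stud near (315,214), the pad at (400,238), the black ring at (450,186), the larger grey dish at (461,236) and the toroid at (155,211). The scene view agrees: toroid (477,225), dish (176,195), ring (171,236). Next I move the wrist camera over the chassis.

Call:
step_arm --plan '[[[-17.29, -17.85, -1.5, 0, 0, -2.87], [-17.29, -17.85, -1.5, 0, 0, -2.87], [-17.29, -17.85, -1.5, 0, 0, -2.87], [-17.29, -17.85, -1.5, 0, 0, -2.87], [-17.29, -17.85, -1.5, 0, 0, -2.87], [-17.29, -17.85, -1.5, 0, 0, -2.87], [-17.29, -17.85, -1.5, 0, 0, -2.87], [-17.29, -17.85, -1.5, 0, 0, -2.87]]]' --grip 1 --squeeze 15

```text
time_s: 1.82
ee_pos: [0.3128, 0.2283, 0.2258]
eef_rot: [3.141, 0.001, -3.141]
force: [0.5, -0.4, 0.2]
grip_width: 0.0938
grip_force: 0.0
```

Call:
step_arm --plan '[[[-4.2, -9, -0.7, 0, 0, 0], [-4.2, -9, -0.7, 0, 0, 0], [-4.2, -9, -0.7, 0, 0, 0], [-4.2, -9, -0.7, 0, 0, 0], [-4.2, -9, -0.7, 0, 0, 0], [-4.2, -9, -0.7, 0, 0, 0], [-4.2, -9, -0.7, 0, 0, 0], [-4.2, -9, -0.7, 0, 0, 0]]]'

```text
time_s: 2.48
ee_pos: [0.4399, -0.0444, 0.2467]
eef_rot: [-3.141, 0.001, 3.138]
force: [-0.4, 0.8, -0.4]
grip_width: 0.0937
grip_force: 0.0
```

```bash
cat > look.py <<'E'
from h import *
import sys
tag=sys.argv[1]; names=sys.argv[2:]
P=pose();im=ctrl.camera("wrist");cv2.imwrite(f"pics/{tag}.png",im[:,:,::-1]);np.savez(f"pics/{tag}.npz",p=P[0],R=P[1])
print(P[0].round(4))
for n in names:
    for d in ctrl.place_of(n,"wrist")[:3]:
        print(n,"place",np.round(d["at"],1),round(d["confidence"],2),np.round(at_z("wrist",d["at"],.003 if n=='stud_foot' else 0,P),4))
    if n in("stud_foot",):continue
    for d in ctrl.masks_of(n,"wrist")[:3]:
        m=d["pixels"].astype(np.uint8);cs=cv2.findContours(m,cv2.RETR_EXTERNAL,cv2.CHAIN_APPROX_NONE)[0]
        c=max(cs,key=len)
        if len(c)<8: continue
        e=cv2.fitEllipse(c)
        print(n,"mask",round(d["confidence"],2),int(m.sum()),"ellipse",np.round(e[0],1),np.round(e[1],1))
        np.save(f"pics/{tag}_{n}_{int(e[0][0])}.npy",c[:,0])
E
python3 look.py w1 stud_foot chassis base_pad ring_pad dish toroid
```

```text
[ 0.4399 -0.0444  0.2467]
stud_foot place [333.9 237.4] 0.97 [ 0.5221 -0.0233  0.003 ]
chassis place [334.2 240.3] 0.77 [ 0.5272 -0.0227  0.    ]
chassis mask 0.63 18374 ellipse [338.2 252.6] [137.1 182.9]
base_pad place [157.8 183.6] 0.77 [ 0.4514 -0.2427  0.    ]
base_pad mask 0.62 2108 ellipse [156.1 182.6] [50.1 54.2]
ring_pad place [ 59.2 277.1] 0.79 [ 0.5805 -0.3967  0.    ]
ring_pad mask 0.91 854 ellipse [ 58.6 275.3] [32.4 43.9]
dish place [10.7 89.9] 0.89 [ 0.3365 -0.4081  0.    ]
dish place [ 35.4 177. ] 0.62 [ 0.4419 -0.3993  0.    ]
dish mask 0.8 1500 ellipse [ 28.9 178.9] [40.9 47.9]
dish mask 0.71 1815 ellipse [ 77.5 105.5] [45.6 51.4]
dish mask 0.6 709 ellipse [13.1 93.4] [27.9 33.5]
toroid place [637.9 270.4] 0.59 [0.5743 0.3936 0.    ]
toroid mask 0.64 695 ellipse [630.4 269.5] [22.1 44.3]
toroid mask 0.62 1523 ellipse [ 28.9 179.1] [40.4 48.3]
```

View pics/w1.png

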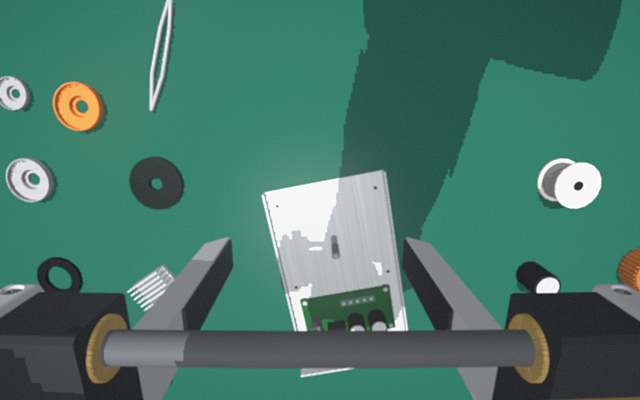

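The wrist view shows the pad at (156,183), the stud foot near (335,247), the dish at (29,179), the ring at (59,275) and the orange dish at (77,106). Next I hover over the pad.

Call:
step_arm --plan '[[[-0.42, -6.62, 4.9, 0, 0, 0], [-0.42, -6.62, 4.9, 0, 0, 0], [-0.42, -6.62, 4.9, 0, 0, 0], [-0.42, -6.62, 4.9, 0, 0, 0], [-0.42, -6.62, 4.9, 0, 0, 0], [-0.42, -6.62, 4.9, 0, 0, 0], [-0.42, -6.62, 4.9, 0, 0, 0], [-0.42, -6.62, 4.9, 0, 0, 0]]]'

```text
time_s: 3.75
ee_pos: [0.4502, -0.2391, 0.0981]
eef_rot: [3.14, -0.002, 3.139]
force: [-0.6, -0.1, 0.8]
grip_width: 0.0937
grip_force: 0.0
```

```bash
cat > fit.py <<'E'
from h import *
from scipy.optimize import least_squares
def fitdisc(contours,r,h,z0=None):
    """contours: list of (cam,pts,P). model: silhouette hull of cylinder r,h with base at z. returns x,y,z"""
    t=np.linspace(0,2*np.pi,90,endpoint=False);C=np.c_[r*np.cos(t),r*np.sin(t)]
    def sil(n,X,P):
        pts=np.vstack([np.c_[C+X[:2],np.full(90,X[2]+k)] for k in(0,h)])
        return cv2.convexHull(proj(n,pts,P).astype(np.float32))
    def f(v):
        X=np.r_[v[:2],z0 if z0 is not None else v[2]];o=[]
        for n,c,P in contours:
            hu=sil(n,X,P);o+=[cv2.pointPolygonTest(hu,(float(a),float(b)),True) for a,b in c[::max(1,len(c)//80)]]
        return np.array(o)
    n,c,P=contours[0];g=at_z(n,c.mean(0),h/2,P)
    s=least_squares(f,[*g[:2],0.0] if z0 is None else g[:2],loss="soft_l1",diff_step=1e-4,x_scale=.01)
    return s.x,np.sqrt((f(s.x)**2).mean())
def cont(q,cam,near,P=None,tol=40):
    if cam!="wrist" : ctrl.camera(cam)
    best=None
    for d in ctrl.masks_of(q,cam):
        if np.hypot(*(np.array(d["at"])-near))<tol:
            cs=cv2.findContours(d["pixels"].astype(np.uint8),cv2.RETR_EXTERNAL,cv2.CHAIN_APPROX_NONE)[0]
            c=max(cs,key=len)[:,0]
            # hull vertices resampled: filled outline
            return c
E
python3 look.py w2 base_pad; python3 - <<'E'
from fit import *
import glob
L=lambda t:(lambda z:(z["p"],z["R"]))(np.load(f"pics/{t}.npz"))
cs=[("wrist",np.load(glob.glob(f"pics/{t}_base_pad_*.npy")[0]),L(t)) for t in("w1","w2")]
for c in(cs[:1],cs[1:]):print(fitdisc(c,.033,.006,0.))
print(fitdisc(cs,.033,.006))
print(pose())
E
```

```text
[ 0.4502 -0.2391  0.0981]
base_pad place [311.1 205. ] 0.94 [ 0.4487 -0.2433  0.    ]
base_pad mask 0.82 4710 ellipse [311.  206.5] [77.6 80.1]
(array([ 0.45017714, -0.24313004]), np.float64(1.063086281058148))
(array([ 0.4500182 , -0.24337324]), np.float64(1.403821519342088))
(array([ 0.45097871, -0.24395188, -0.00406531]), np.float64(1.0173871084660406))
(array([ 0.45141813, -0.23784297,  0.10043329]), array([[-9.99999039e-01, -6.73303755e-04,  1.21216525e-03],
       [-6.74119209e-04,  9.99999547e-01, -6.72442200e-04],
       [-1.21171195e-03, -6.73258697e-04, -9.99999039e-01]]))
```

```bash
cat > avg.py <<'E'
from h import *
def avg(n=8):
    p=[];q=[]
    for i in range(n):
        ctrl.camera("wrist");o=ctrl.get_obs();p.append(o["ee_pos"]);q.append(Ro.from_euler("xyz",o["eef_rot"]))
    p=np.array(p);return p.mean(0),Ro.concatenate(q).mean().as_matrix(),p.std(0)
if __name__=="__main__":
    p,R,s=avg();print(p.round(4),s.round(4),Ro.from_matrix(R).as_rotvec().round(4)); print(ctrl.get_obs()["time_s"])
E
python3 avg.py
```

```text
[ 0.4513 -0.238   0.1002] [0.0002 0.0002 0.0003] [-1.1000e-03  3.1405e+00 -1.0000e-03]
4.3
```

```bash
rm pics/w2*; python3 look.py w2 base_pad; python3 - <<'E'
from fit import *
import glob
L=lambda t:(lambda z:(z["p"],z["R"]))(np.load(f"pics/{t}.npz"))
cs=[("wrist",np.load(glob.glob(f"pics/{t}_base_pad_*.npy")[0]),L(t)) for t in("w1","w2")]
ct=[(n,cont("base_pad",n,a),None) for n,a in(("top",(400,238)),("scene",(235,198)))]
for c in cs+ct:print(c[0],fitdisc([c],.033,.006,0.))
print(fitdisc(cs[1:]+ct,.033,.006))
print(fitdisc(cs[1:],.033,.006))
E
```

```text
[ 0.4511 -0.2383  0.0997]
base_pad place [310.8 203.6] 0.6 [ 0.4491 -0.2431  0.    ]
base_pad mask 0.84 4788 ellipse [310.3 204.7] [78.4 80.2]
base_pad mask 0.48 141 ellipse [135.6 317.5] [ 9.2 19.3]
wrist (array([ 0.45017821, -0.24313073]), np.float64(1.063163101920209))
wrist (array([ 0.52657359, -0.41824672]), np.float64(3.3923678785967115))Traceback (most recent call last):
  File "<stdin>", line 6, in <module>
  File "fit.py", line 14, in fitdisc
    n,c,P=contours[0];g=at_z(n,c.mean(0),h/2,P)
                               ^^^^^^
AttributeError: 'NoneType' object has no attribute 'mean'
```

```bash
python3 - <<'E'
from fit import *
L=lambda t:(lambda z:(z["p"],z["R"]))(np.load(f"pics/{t}.npz"))
w2=("wrist",np.load("pics/w2_base_pad_310.npy"),L("w2"))
w1=("wrist",np.load("pics/w1_base_pad_156.npy"),L("w1"))
c=[w2,w1]
for n,a in(("top",(400,238)),("scene",(235,198))):
    k=cont("base_pad",n,a)
    if k is not None:c.append((n,k,None))
for k in c:print(k[0],fitdisc([k],.033,.006,0.))
print(fitdisc(c,.033,.006)); print(fitdisc([w2],.033,.006))
E
```

```text
wrist (array([ 0.44994231, -0.24341264]), np.float64(0.975668925996601))
wrist (array([ 0.45017851, -0.24313075]), np.float64(1.0631607129002545))
scene (array([ 0.45053877, -0.24360592]), np.float64(0.45200205031855073))
(array([ 0.45059599, -0.24373301, -0.00270921]), np.float64(0.8323824393167369))
(array([ 0.45156735, -0.24356088, -0.00638578]), np.float64(0.3145114498767657))
```

Call:
step_arm --plan '[[[0.03, -0.17, 0.8, 0, 0, 0], [0.03, -0.17, 1.7, 0, 0, 0], [0.03, -0.17, 2.5, 0, 0, 0], [0.03, -0.17, 3.0, 0, 0, 0], [0.03, -0.17, 3.2, 0, 0, 0], [0.03, -0.17, 3.26, 0, 0, 0], [0.03, -0.17, 3.26, 0, 0, 0]]]'

```text
time_s: 5.43
ee_pos: [0.4503, -0.2437, 0.002]
eef_rot: [-3.141, 0.0, 3.141]
force: [-0.6, -1.3, 0.3]
grip_width: 0.0939
grip_force: 0.0
```

Call:
step_arm --plan '[[[0, 0, 0, 0, 0, 0], [0, 0, 0, 0, 0, 0], [0, 0, 0, 0, 0, 0], [0, 0, 0, 0, 0, 0], [0, 0, 0, 0, 0, 0], [0, 0, 0, 0, 0, 0], [0, 0, 0, 0, 0, 0]]]' --grip 0.6 --squeeze 12

```text
time_s: 6.02
ee_pos: [0.4502, -0.2437, 0.002]
eef_rot: [-3.141, 0.0, 3.141]
force: [-0.5, 0.2, 5.9]
grip_width: 0.0641
grip_force: 12.0
```

Call:
step_arm --plan '[[[0, 0, -0.5, 0, 0, 0], [0, 0, -1.5, 0, 0, 0], [0, 0, -2.5, 0, 0, 0], [0, 0, -3.5, 0, 0, 0], [-0.4, 0.6, -4, 0, 0, 0], [-1, 1.6, -4, 0, 0, 0], [-1.6, 2.6, -4, 0, 0, 0], [-2.2, 3.6, -4, 0, 0, 0]]]'

```text
time_s: 6.68
ee_pos: [0.5166, -0.1345, 0.122]
eef_rot: [-3.141, 0.001, 3.14]
force: [0.8, -0.3, 0.6]
grip_width: 0.0646
grip_force: 12.0
```

Call:
step_arm --plan '[[[-0.6, 0.9, 0, 0, 0, 0], [-1.2, 1.8, 0, 0, 0, 0], [-1.8, 2.7, 0, 0, 0, 0], [-2.3, 3.5, 0, 0, 0, 0], [-2.47, 3.69, 0, 0, 0, 0], [-2.47, 3.69, 0, 0, 0, 0], [-2.47, 3.69, 0, 0, 0, 0]]]'

```text
time_s: 7.27
ee_pos: [0.5898, -0.0254, 0.1213]
eef_rot: [-3.141, -0.001, -3.141]
force: [0.2, -0.6, -0.2]
grip_width: 0.064
grip_force: 12.0
```

```bash
python3 avg.py; python3 look.py w3 stud_foot base_pad chassis
```

```text
[ 0.5898 -0.0259  0.1217] [0.0002 0.0002 0.0001] [-2.1000e-03 -3.1415e+00  1.0000e-04]
7.6667
[ 0.5901 -0.0255  0.1218]
stud_foot place [318.7 120.4] 0.89 [ 0.5222 -0.0236  0.003 ]
base_pad place [317.9 250.6] 0.95 [ 0.6389 -0.0244  0.    ]
base_pad mask 0.66 10472 ellipse [317.5 252.9] [114.9 119.9]
base_pad mask 0.4 3346 ellipse [ 49.4 200.9] [62.5 73.5]
chassis place [319.7 126.1] 0.81 [ 0.527  -0.0228  0.    ]
chassis mask 0.83 42005 ellipse [331.  135.1] [208.1 322.6]
```

View pics/w3.png

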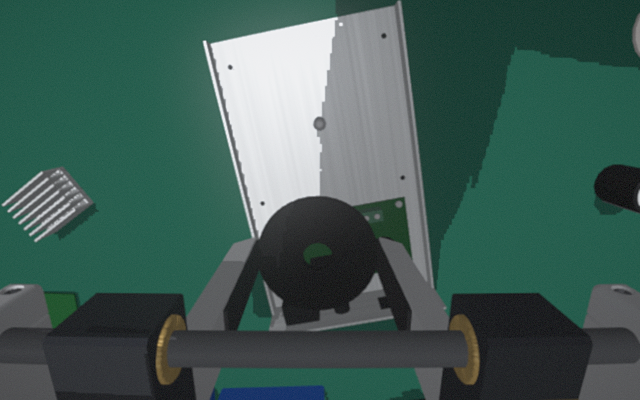

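```bash
python3 - <<'E'
from fit import *
L=lambda t:(lambda z:(z["p"],z["R"]))(np.load(f"pics/{t}.npz"))
P=L("w3")
im=cv2.imread("pics/w3.png");g=cv2.cvtColor(im,cv2.COLOR_BGR2GRAY)[105:145,300:340]
cv2.imwrite("pics/stud.png",cv2.resize(im[100:150,290:350],None,fx=8,fy=8,interpolation=cv2.INTER_NEAREST))
for px in((319.7,123.5),):
  for z in(.003,.033,.063):print(px,z,at_z("wrist",px,z,P).round(4))
for X in((.522,-.024),(.524,-.024)):print(proj("wrist",np.array([[*X,.003],[*X,.063]]),P).round(1))
print("held pad",fitdisc([("wrist",np.load("pics/w3_base_pad_317.npy"),P)],.033,.006,P[0][2]-.002)[0],at_z("wrist",(317.5,252.9),P[0][2]+.001,P).round(4))
for n in("top","scene"):
    ctrl.camera(n)
    for d in ctrl.place_of("stud_foot",n)[:1]:print(n,d["at"],at_z(n,d["at"],.003).round(4))
E
```

```text
(319.7, 123.5) 0.003 [ 0.5247 -0.0228  0.003 ]
(319.7, 123.5) 0.033 [ 0.5235 -0.023   0.033 ]
(319.7, 123.5) 0.063 [ 0.5223 -0.0231  0.063 ]
[[318.2 120.1]
 [318.4 123.1]]
[[318.2 122.6]
 [318.4 126.2]]
held pad [ 0.58959458 -0.0246594 ] [ 0.5884 -0.0246  0.1228]
scene [315.1, 218.5] [ 0.5306 -0.0253  0.003 ]
```

View pics/stud.png

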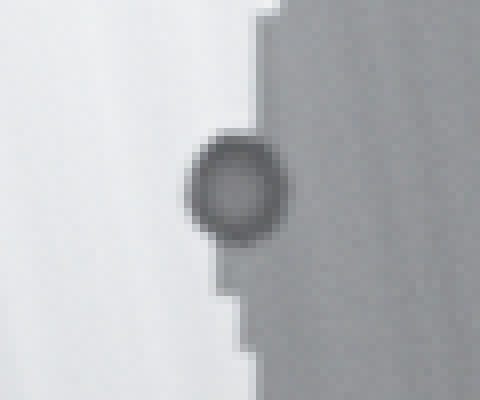

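Call:
step_arm --plan '[[[0.8, 0.05, 0, 0, 0, 0], [1.6, 0.05, 0, 0, 0, 0], [2.25, 0.05, 0.3, 0, 0, 0], [2.25, 0.05, 0.9, 0, 0, 0], [2.25, 0.05, 1.5, 0, 0, 0], [2.25, 0.05, 2.1, 0, 0, 0], [2.25, 0.05, 2.4, 0, 0, 0], [2.25, 0.05, 2.4, 0, 0, 0]]]'

```text
time_s: 8.83
ee_pos: [0.5218, -0.0233, 0.048]
eef_rot: [3.141, -0.003, 3.141]
force: [-0.7, 0.5, 0.1]
grip_width: 0.0641
grip_force: 12.0
```

```bash
python3 look.py w4 base_pad; python3 -c "
from h import *
o=ctrl.get_obs();print(o['force'],o['grip_width'])
im=cv2.imread('pics/w4.png');cv2.imwrite('pics/w4c.png',cv2.resize(im[170:330,220:420],None,fx=3,fy=3))"
```

```text
[ 0.5218 -0.0233  0.048 ]
base_pad place [318.5 253. ] 0.81 [ 0.5411 -0.0218  0.    ]
base_pad mask 0.72 10407 ellipse [317.6 252.9] [114.8 119.9]
[ 0.24699896 -0.15119066 -0.6445818 ] 0.06393255549932235
```

View pics/w4c.png

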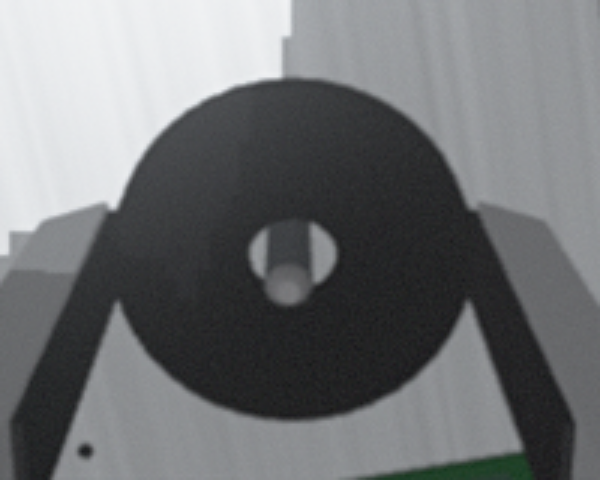

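The stud shows through the hole at about (290,285) in the crop. I lower the pad.

Call:
step_arm --plan '[[[0, 0, 0.4, 0, 0, 0], [0, 0, 0.8, 0, 0, 0], [0, 0, 1.1, 0, 0, 0], [0, 0, 1.3, 0, 0, 0], [0, 0, 1.4, 0, 0, 0], [0, 0, 1.43, 0, 0, 0], [0, 0, 1.43, 0, 0, 0]]]'

```text
time_s: 9.57
ee_pos: [0.5228, -0.0234, 0.0067]
eef_rot: [-3.142, -0.0, 3.141]
force: [0.2, 0.1, 0.1]
grip_width: 0.064
grip_force: 12.0
```

Call:
step_arm --plan '[[[0, 0, 0, 0, 0, 0], [0, 0, 0, 0, 0, 0], [0, 0, 0, 0, 0, 0], [0, 0, 0, 0, 0, 0], [0, 0, 0, 0, 0, 0]]]' --grip 0.95

```text
time_s: 9.98
ee_pos: [0.5228, -0.0234, 0.0069]
eef_rot: [-3.142, 0.0, 3.141]
force: [-0.5, -0.6, 0.4]
grip_width: 0.0887
grip_force: 0.0
```

Call:
step_arm --plan '[[[0, 0, -0.8, 0, 0, 0], [0, 0, -2, 0, 0, 0], [0, 0, -3.2, 0, 0, 0], [0, 0, -4, 0, 0, 0], [0, 0, -4, 0, 0, 0], [0, 0, -4, 0, 0, 0]]]'

```text
time_s: 10.48
ee_pos: [0.5231, -0.0235, 0.1278]
eef_rot: [-3.141, 0.002, 3.141]
force: [0.1, -0.8, -0.8]
grip_width: 0.0893
grip_force: 0.0
```

```bash
python3 look.py w5 base_pad stud_foot;  python3 - <<'E'
from fit import *
import glob
P=pose()
for f in glob.glob("pics/w5_base*"):print(f,fitdisc([("wrist",np.load(f),P)],.033,.006,.003))
im=cv2.imread('pics/w5.png');cv2.imwrite('pics/w5c.png',cv2.resize(im[130:290,220:420],None,fx=3,fy=3))
E
```

```text
[ 0.5231 -0.0235  0.1278]
base_pad place [316.6 197.2] 0.68 [ 0.5231 -0.0236  0.    ]
base_pad mask 0.59 3754 ellipse [317.5 197.2] [71.6 72.1]
stud_foot place [318.3 194.9] 0.57 [ 0.5203 -0.022   0.003 ]
pics/w5_base_pad_317.npy (array([ 0.52032172, -0.02260121]), np.float64(1.9572922186921855))
```

View pics/w5c.png

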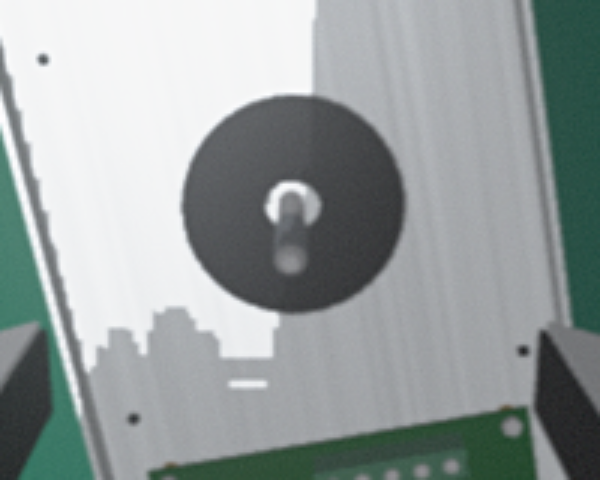

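The pad lies flat and centred, with the stud foot in its hole at about (290,205) in the crop. Now to the toroid.

Call:
step_arm --plan '[[[-0.1, 0.8, 0, 0, 0, 0], [-0.2, 2, 0, 0, 0, 0], [-0.4, 3.3, 0, 0, 0, 0], [-0.5, 4.6, 0, 0, 0, 0], [-0.7, 5.9, 0, 0, 0, 0], [-0.8, 7.2, 0, 0, 0, 0], [-0.9, 8.5, 0, 0, 0, 0], [-1, 9.8, 0, 0, 0, 0]]]' --grip 1

```text
time_s: 11.35
ee_pos: [0.5522, 0.2724, 0.1255]
eef_rot: [-3.141, -0.002, 3.141]
force: [1.7, 0.0, 0.7]
grip_width: 0.094
grip_force: 0.0
```

Call:
step_arm --plan '[[[-0.1, 1.3, 0, 0, 0, 0], [-0.2, 2.5, 0, 0, 0, 0], [-0.3, 3.4, 0, 0, 0, 0], [-0.4, 3.9, 0, 0, 0, 0], [-0.4, 3.9, 0, 0, 0, 0], [-0.4, 3.9, 0, 0, 0, 0], [-0.4, 3.9, 0, 0, 0, 0]]]'

```text
time_s: 11.93
ee_pos: [0.5647, 0.3865, 0.1258]
eef_rot: [-3.141, -0.001, 3.141]
force: [-0.7, -0.1, 0.2]
grip_width: 0.0941
grip_force: 0.0
```

```bash
python3 avg.py; rm -f pics/w6*; python3 look.py w6 toroid choke capacitor;  python3 - <<'E'
from fit import *
import glob
P=pose()
c=[]
for f in glob.glob("pics/w6_toroid*"):
    k=("wrist",np.load(f),P);print(f,fitdisc([k],.029,.032,.0),fitdisc([k],.029,.032));c.append(k)
for n,a in(("top",(155,211)),("scene",(477,225))):
    k=cont("toroid",n,a)
    if k is not None:print(n,fitdisc([(n,k,None)],.029,.032,.0)); c.append((n,k,None))
print(fitdisc(c,.029,.032))
E
```

```text
[0.565  0.3868 0.1268] [0.0001 0.0003 0.0002] [-1.8000e-03 -3.1415e+00  1.0000e-04]
12.3333
[0.5649 0.3872 0.1269]
toroid place [321.  203.5] 0.78 [0.5702 0.3911 0.    ]
toroid mask 0.56 3347 ellipse [321.9 205. ] [66.9 70.2]
choke place [328.7  58.5] 0.69 [0.4481 0.3972 0.    ]
choke mask 0.91 828 ellipse [328.4  57.7] [34.2 36.9]
capacitor place [155.4 208.2] 0.9 [0.5745 0.2404 0.    ]
capacitor mask 0.78 2349 ellipse [141.4 216.3] [44.5 65.9]
pics/w6_toroid_321.npy (array([0.56651891, 0.39230658]), np.float64(2.6429428637789307)) (array([ 0.57158411,  0.39230485, -0.02096065]), np.float64(0.701408557317694))
top (array([0.56655135, 0.38762964]), np.float64(2.556396294734082))
scene (array([0.56369105, 0.3921259 ]), np.float64(1.5037946787869776))
(array([ 0.56766375,  0.39215564, -0.0092667 ]), np.float64(2.111119424382084))
```

View pics/w6.png

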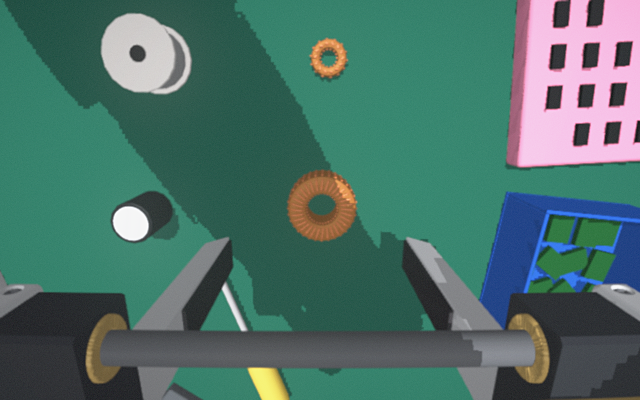

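The toroid is centred at about (322,205) and stands on the bench. Its surroundings are clear, with the capacitor at (141,216) and the choke at (328,58). I descend and grasp.

Call:
step_arm --plan '[[[-0.07, 0.15, 0.8, 0, 0, 0], [-0.07, 0.15, 1.8, 0, 0, 0], [-0.07, 0.15, 2.8, 0, 0, 0], [-0.07, 0.15, 3.5, 0, 0, 0], [-0.07, 0.15, 3.9, 0, 0, 0], [-0.07, 0.15, 4.03, 0, 0, 0], [-0.07, 0.15, 4.03, 0, 0, 0]]]'

```text
time_s: 13.47
ee_pos: [0.5669, 0.3921, 0.0056]
eef_rot: [-3.141, -0.001, 3.141]
force: [-0.4, 0.1, 0.6]
grip_width: 0.094
grip_force: 0.0
```

Call:
step_arm --plan '[[[0, 0, 0, 0, 0, 0], [0, 0, 0, 0, 0, 0], [0, 0, 0, 0, 0, 0], [0, 0, 0, 0, 0, 0], [0, 0, 0, 0, 0, 0], [0, 0, 0, 0, 0, 0], [0, 0, 0, 0, 0, 0], [0, 0, 0, 0, 0, 0]]]' --grip 0.5 --squeeze 25

```text
time_s: 14.13
ee_pos: [0.5671, 0.392, 0.0063]
eef_rot: [-3.142, 0.0, 3.141]
force: [-1.0, -2.7, 6.0]
grip_width: 0.0587
grip_force: 25.0
```

Call:
step_arm --plan '[[[0, 0, -0.1, 0, 0, 0], [0, 0, -0.3, 0, 0, 0], [0, 0, -0.6, 0, 0, 0], [0, 0, -1, 0, 0, 0], [0, 0, -1, 0, 0, 0]]]'

```text
time_s: 14.55
ee_pos: [0.568, 0.3928, 0.0392]
eef_rot: [3.139, 0.004, 3.141]
force: [0.3, -0.1, -2.2]
grip_width: 0.0586
grip_force: 25.0
```

Call:
step_arm --plan '[[[0, 0, -1, 0, 0, 0], [0, 0, -2, 0, 0, 0], [0, 0, -3, 0, 0, 0], [0.1, -1, -3.1, 0, 0, 0], [0.2, -2.2, -3.1, 0, 0, 0], [0.4, -3.5, -3.1, 0, 0, 0], [0.5, -4.8, -3.1, 0, 0, 0], [0.6, -6, -3.1, 0, 0, 0]]]'

```text
time_s: 15.22
ee_pos: [0.5483, 0.2102, 0.1293]
eef_rot: [3.141, 0.001, 3.142]
force: [1.1, -0.6, -2.4]
grip_width: 0.0582
grip_force: 25.0
```

Call:
step_arm --plan '[[[0.1, -1.2, 0, 0, 0, 0], [0.2, -2.4, 0, 0, 0, 0], [0.3, -3.6, 0, 0, 0, 0], [0.3, -4.8, 0, 0, 0, 0], [0, -6, 0, 0, 0, 0], [-0.4, -7, 0, 0, 0, 0], [-0.9, -7.6, 0, 0, 0, 0], [-1.2, -7.87, 0, 0, 0, 0]]]'

```text
time_s: 15.88
ee_pos: [0.5858, -0.0269, 0.1294]
eef_rot: [-3.141, 0.001, 3.139]
force: [0.3, -0.0, -2.9]
grip_width: 0.0583
grip_force: 25.0
```

```bash
python3 avg.py; python3 look.py w7 toroid stud_foot;  python3 - <<'E'
from fit import *
import glob
P=pose();print(ctrl.get_obs()["grip_width"])
for f in glob.glob("pics/w7_toroid*"):print(f,at_z("wrist",cv2.fitEllipse(np.load(f))[0],P[0][2]+.010,P).round(4))
E
```

```text
[ 0.5849 -0.0242  0.129 ] [0.0008 0.0013 0.0001] [ 9.0000e-04  3.1414e+00 -0.0000e+00]
16.2833
[ 0.5845 -0.0232  0.129 ]
toroid place [317.4 252.7] 0.93 [ 0.6385 -0.0225  0.    ]
toroid mask 0.97 9975 ellipse [317.2 264.2] [113.6 118.6]
stud_foot place [317.1 127.6] 0.84 [ 0.5228 -0.0228  0.003 ]
0.05866835344546926
pics/w7_toroid_317.npy [ 0.5856 -0.0231  0.139 ]
```

View pics/w7.png

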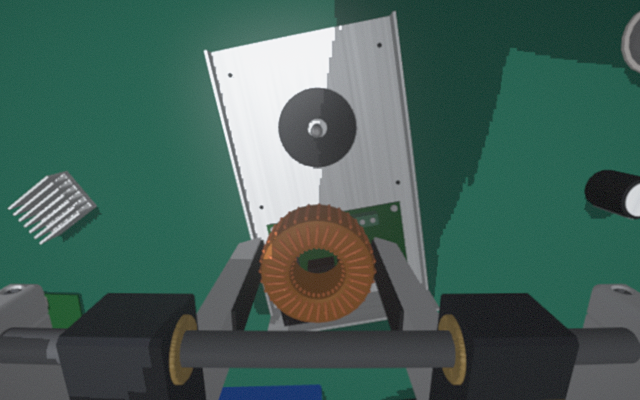

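The pad's hole with the stud is at (317,128) and the held toroid is level at (317,264). I move over the stud and lower.

Call:
step_arm --plan '[[[0.7, 0, 0, 0, 0, 0], [1.4, 0, 0, 0, 0, 0], [1.9, 0, 0, 0, 0, 0], [2.06, 0, 0.3, 0, 0, 0], [2.06, 0, 0.9, 0, 0, 0], [2.06, 0, 1.5, 0, 0, 0], [2.06, 0, 2.1, 0, 0, 0], [2.06, 0, 2.4, 0, 0, 0]]]'

```text
time_s: 17.15
ee_pos: [0.5224, -0.0239, 0.0545]
eef_rot: [3.141, -0.002, 3.141]
force: [-0.3, 0.7, -3.5]
grip_width: 0.0582
grip_force: 25.0
```

Call:
step_arm --plan '[[[0, 0, 0, 0, 0, 0], [0, 0, 0.3, 0, 0, 0], [0, 0, 0.7, 0, 0, 0], [0, 0, 1, 0, 0, 0], [0, 0, 1.2, 0, 0, 0], [0, 0, 1.28, 0, 0, 0], [0, 0, 1.28, 0, 0, 0], [0, 0, 1.28, 0, 0, 0]]]'

```text
time_s: 17.82
ee_pos: [0.5233, -0.0241, 0.0188]
eef_rot: [-3.142, 0.001, 3.141]
force: [0.3, 0.5, -4.3]
grip_width: 0.0585
grip_force: 25.0
```

```bash
python3 avg.py; python3 -c "
from h import *
print(ctrl.get_obs()['force'])"
```

```text
[ 0.5232 -0.0241  0.0188] [0.0001 0.     0.0001] [ 4.000e-04  3.141e+00 -1.000e-04]
18.2167
[-0.19733593  0.50605779 -3.86572046]
```

Still about 3–4 mm up; I lower until contact.

Call:
step_arm --plan '[[[0, 0, 0.04, 0, 0, 0], [0, 0, 0.08, 0, 0, 0], [0, 0, 0.1, 0, 0, 0], [0, 0, 0.1, 0, 0, 0]]]'

```text
time_s: 18.55
ee_pos: [0.5229, -0.024, 0.0153]
eef_rot: [3.142, -0.0, 3.141]
force: [0.3, -0.6, -3.5]
grip_width: 0.0583
grip_force: 25.0
```

Now at contact height within about 0.5 mm; release and rise.

Call:
step_arm --plan '[[[0, 0, 0, 0, 0, 0], [0, 0, 0, 0, 0, 0], [0, 0, 0, 0, 0, 0], [0, 0, 0, 0, 0, 0], [0, 0, 0, 0, 0, 0], [0, 0, 0, 0, 0, 0]]]' --grip 0.95

```text
time_s: 19.05
ee_pos: [0.5231, -0.0241, 0.0155]
eef_rot: [-3.142, 0.0, 3.141]
force: [0.6, 0.6, 1.0]
grip_width: 0.0891
grip_force: 0.0
```

Call:
step_arm --plan '[[[0, 0, -0.6, 0, 0, 0], [0, 0, -1.6, 0, 0, 0], [0, 0, -2.6, 0, 0, 0], [0, 0, -3.4, 0, 0, 0], [0, 0, -3.7, 0, 0, 0], [0, 0, -3.7, 0, 0, 0], [0, 0, -3.7, 0, 0, 0]]]'

```text
time_s: 19.63
ee_pos: [0.5227, -0.024, 0.1256]
eef_rot: [3.142, -0.001, 3.141]
force: [0.4, 0.9, -1.0]
grip_width: 0.0894
grip_force: 0.0
```

```bash
python3 look.py w8 toroid stud_foot;  python3 - <<'E'
from fit import *
import glob
P=pose()
for f in glob.glob("pics/w8_toroid*"):print(f,at_z("wrist",cv2.fitEllipse(np.load(f))[0],.025,P).round(4))
im=cv2.imread('pics/w8.png');cv2.imwrite('pics/w8c.png',cv2.resize(im[130:290,220:420],None,fx=3,fy=3))
E
```

```text
[ 0.5227 -0.024   0.1256]
toroid place [316.2 202.9] 0.9 [ 0.527  -0.0244  0.    ]
toroid mask 0.55 3561 ellipse [317.6 206.4] [69.8 73. ]
stud_foot place [315.3 198.2] 0.59 [ 0.5219 -0.0252  0.003 ]
pics/w8_toroid_317.npy [ 0.5226 -0.0231  0.025 ]
```

View pics/w8c.png

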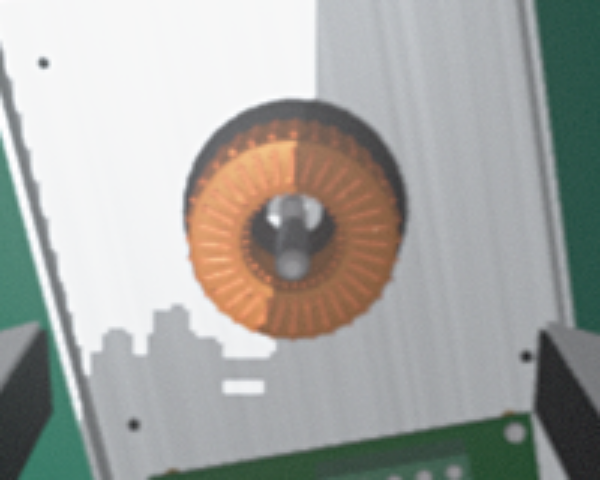

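The toroid is seated and centred about the stud. Next, the ring pad.

Call:
step_arm --plan '[[[-0.1, -1, 0, 0, 0, 0], [-0.3, -2.2, 0, 0, 0, 0], [-0.5, -3.5, 0, 0, 0, 0], [-0.7, -4.8, 0, 0, 0, 0], [-0.9, -6, 0, 0, 0, 0], [-1.1, -7.2, 0, 0, 0, 0], [-1.3, -8.4, 0, 0, 0, 0], [-1.5, -9.4, 0, 0, 0, 0]]]' --grip 1

```text
time_s: 20.5
ee_pos: [0.5674, -0.3084, 0.1251]
eef_rot: [3.141, -0.001, 3.14]
force: [-0.1, -0.1, -0.6]
grip_width: 0.0942
grip_force: 0.0
```

Call:
step_arm --plan '[[[-0.2, -1.2, 0, 0, 0, 0], [-0.3, -2.2, 0.3, 0, 0, 0], [-0.44, -2.9, 0.6, 0, 0, 0], [-0.44, -3, 0.6, 0, 0, 0], [-0.44, -3, 0.6, 0, 0, 0], [-0.44, -3, 0.6, 0, 0, 0], [-0.44, -3, 0.6, 0, 0, 0]]]'

```text
time_s: 21.08
ee_pos: [0.5814, -0.3949, 0.1088]
eef_rot: [-3.142, 0.0, -3.141]
force: [-0.4, -0.0, -0.0]
grip_width: 0.0939
grip_force: 0.0
```

```bash
python3 avg.py; python3 look.py w9 ring_pad heatsink dish;  python3 - <<'E'
from fit import *
import glob
P=pose();c=[]
for f in glob.glob("pics/w9_ring*"):
    k=("wrist",np.load(f),P);print(f,fitdisc([k],.030,.006,0.),fitdisc([k],.030,.006));c.append(k)
for n,a in(("top",(450,186)),("scene",(171,236))):
    k=cont("ring_pad",n,a,tol=15)
    if k is not None:print(n,fitdisc([(n,k,None)],.030,.006,.0))
E
```

```text
[ 0.5814 -0.3954  0.109 ] [0.0001 0.0003 0.0002] [-8.0000e-04  3.1411e+00 -5.0000e-04]
21.4833
[ 0.5812 -0.3959  0.1086]
ring_pad place [260.2 318.3] 0.84 [ 0.6927 -0.4487  0.    ]
ring_pad mask 0.95 1377 ellipse [256.8 314.4] [44.5 61.9]
ring_pad mask 0.63 2586 ellipse [318.4 201.8] [69.3 70.3]
heatsink place [470.8 215. ] 0.56 [ 0.5918 -0.2634  0.    ]
heatsink mask 0.68 3911 ellipse [483.5 217.2] [66.5 77.8]
dish place [310.5  22.9] 0.58 [ 0.4417 -0.4003  0.    ]
dish mask 0.7 3603 ellipse [309.3  27.9] [66.7 77.1]
pics/w9_ring_pad_318.npy (array([ 0.57961299, -0.39459961]), np.float64(1.081859909954426)) (array([ 0.58167534, -0.39453896, -0.00820602]), np.float64(0.388171351733736))
pics/w9_ring_pad_256.npy (array([ 0.69446556, -0.45154711]), np.float64(8.328279592263044)) (array([ 0.71980669, -0.46023011, -0.04656195]), np.float64(6.890961778763291))
top (array([ 0.57360271, -0.39889303]), np.float64(1.6675541413290451))
scene (array([ 0.58001887, -0.39345424]), np.float64(0.8179205029847224))
```

View pics/w9.png

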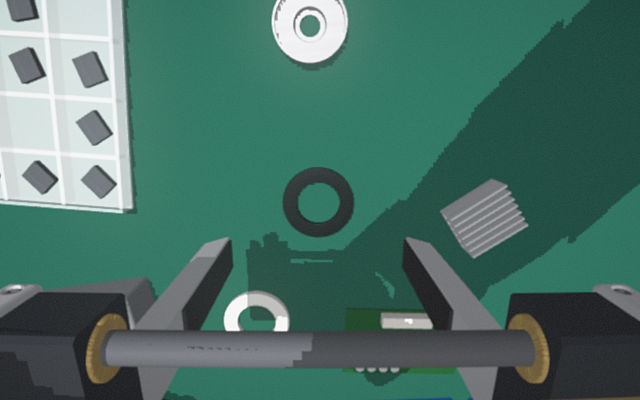

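The black ring is at (318,202). The white look-alike at (257,314) is not wanted, and the heat sink at (484,217) is clear of the fingers.

Call:
step_arm --plan '[[[0.05, 0.03, 0.8, 0, 0, 0], [0.05, 0.03, 1.7, 0, 0, 0], [0.05, 0.03, 2.6, 0, 0, 0], [0.05, 0.03, 3.2, 0, 0, 0], [0.05, 0.03, 3.5, 0, 0, 0], [0.05, 0.03, 3.55, 0, 0, 0], [0.05, 0.03, 3.55, 0, 0, 0]]]'

```text
time_s: 22.62
ee_pos: [0.5798, -0.3953, 0.0021]
eef_rot: [-3.141, 0.0, 3.141]
force: [-0.1, -0.5, -0.1]
grip_width: 0.0936
grip_force: 0.0
```

Call:
step_arm --plan '[[[0, 0, 0, 0, 0, 0], [0, 0, 0, 0, 0, 0], [0, 0, 0, 0, 0, 0], [0, 0, 0, 0, 0, 0], [0, 0, 0, 0, 0, 0], [0, 0, 0, 0, 0, 0], [0, 0, 0, 0, 0, 0], [0, 0, 0, 0, 0, 0]]]' --grip 0.55 --squeeze 10

```text
time_s: 23.28
ee_pos: [0.5797, -0.3952, 0.0022]
eef_rot: [-3.141, 0.0, 3.141]
force: [-0.7, -0.4, 1.1]
grip_width: 0.0597
grip_force: 10.0
```

Call:
step_arm --plan '[[[0, 0, -0.5, 0, 0, 0], [0, 0, -1.5, 0, 0, 0], [0, 0, -2.5, 0, 0, 0], [0.05, 0.7, -3.5, 0, 0, 0], [0.2, 1.7, -4, 0, 0, 0], [0.3, 2.7, -4.1, 0, 0, 0], [0.2, 3.9, -4.1, 0, 0, 0], [0.1, 5.1, -4.1, 0, 0, 0]]]'

```text
time_s: 23.95
ee_pos: [0.5764, -0.2411, 0.1267]
eef_rot: [-3.141, 0.002, 3.14]
force: [0.0, 0.3, -0.3]
grip_width: 0.0599
grip_force: 10.0
```

Call:
step_arm --plan '[[[-0.1, 1.2, 0, 0, 0, 0], [-0.2, 2.5, 0, 0, 0, 0], [-0.27, 3.8, 0, 0, 0, 0], [-0.27, 5.1, 0, 0, 0, 0], [-0.27, 6.3, 0, 0, 0, 0], [-0.27, 7.1, 0, 0, 0, 0], [-0.27, 7.27, 0, 0, 0, 0], [-0.27, 7.27, 0, 0, 0, 0]]]'

```text
time_s: 24.62
ee_pos: [0.5849, -0.0228, 0.1259]
eef_rot: [-3.141, 0.001, -3.14]
force: [1.2, -0.0, -0.2]
grip_width: 0.0598
grip_force: 10.0
```

```bash
python3 avg.py; python3 look.py w10 ring_pad toroid stud_foot;  python3 - <<'E'
from fit import *
import glob
P=pose();print(ctrl.get_obs()["grip_width"])
for f in glob.glob("pics/w10_ring*"):
    k=("wrist",np.load(f),P);print(f,fitdisc([k],.030,.006,P[0][2]-.002))
for f in glob.glob("pics/w10_tor*"):print(f,at_z("wrist",cv2.fitEllipse(np.load(f))[0],.025,P).round(4))
E
```

```text
[ 0.5849 -0.0251  0.1252] [0.0001 0.0004 0.0003] [ 1.9000e-03  3.1414e+00 -3.0000e-04]
25.0167
[ 0.5848 -0.0249  0.1249]
ring_pad mask 0.59 6138 ellipse [317.5 254.1] [103.7 109.3]
toroid place [318.1 131.7] 0.68 [ 0.5265 -0.0235  0.    ]
toroid mask 0.84 3790 ellipse [318.7 129. ] [75.1 75.5]
stud_foot place [319.5 127.4] 0.64 [ 0.5228 -0.0223  0.003 ]
0.05952616289206029
pics/w10_ring_pad_317.npy (array([ 0.58484065, -0.02330526]), np.float64(1.2750573871586321))
pics/w10_toroid_318.npy [ 0.5228 -0.0224  0.025 ]
```

View pics/w10.png

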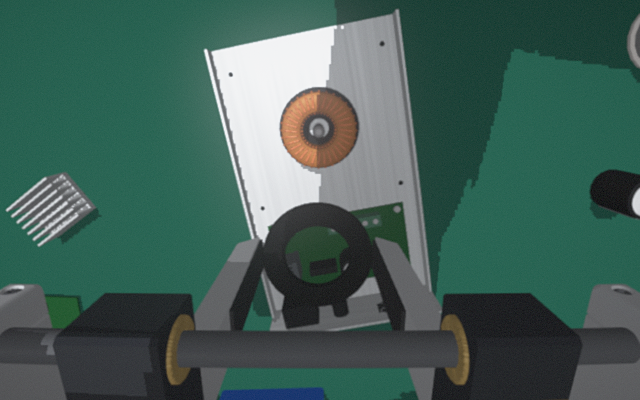

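The ring is held level at (317,254), and the stack is seated at (318,129). I lower the ring.

Call:
step_arm --plan '[[[0.7, 0.03, 0, 0, 0, 0], [1.4, 0.03, 0, 0, 0, 0], [1.9, 0.03, 0, 0, 0, 0], [2.08, 0.03, 0.3, 0, 0, 0], [2.08, 0.03, 0.9, 0, 0, 0], [2.08, 0.03, 1.5, 0, 0, 0], [2.08, 0.03, 2.0, 0, 0, 0], [2.08, 0.03, 2.3, 0, 0, 0]]]'

```text
time_s: 25.98
ee_pos: [0.522, -0.023, 0.0539]
eef_rot: [3.141, -0.002, 3.141]
force: [-0.6, -0.3, -0.9]
grip_width: 0.0597
grip_force: 10.0
```

Call:
step_arm --plan '[[[0, 0, 0.1, 0, 0, 0], [0, 0, 0.25, 0, 0, 0], [0, 0, 0.35, 0, 0, 0], [0, 0, 0.39, 0, 0, 0], [0, 0, 0.39, 0, 0, 0], [0, 0, 0.39, 0, 0, 0]]]'

```text
time_s: 26.48
ee_pos: [0.5226, -0.0231, 0.0446]
eef_rot: [-3.142, 0.001, 3.141]
force: [-2.0, -0.4, -0.4]
grip_width: 0.0593
grip_force: 10.0
```

Call:
step_arm --plan '[[[0, 0, 0.03, 0, 0, 0], [0, 0, 0.03, 0, 0, 0], [0, 0, 0.03, 0, 0, 0]]]'

```text
time_s: 26.73
ee_pos: [0.5225, -0.0231, 0.0435]
eef_rot: [-3.142, 0.0, 3.141]
force: [0.5, 1.4, -0.3]
grip_width: 0.0597
grip_force: 10.0
```

Call:
step_arm --plan '[[[0, 0, 0, 0, 0, 0], [0, 0, 0, 0, 0, 0], [0, 0, 0, 0, 0, 0], [0, 0, 0, 0, 0, 0], [0, 0, 0, 0, 0, 0], [0, 0, 0, 0, 0, 0]]]' --grip 0.95

```text
time_s: 27.23
ee_pos: [0.5224, -0.0231, 0.0433]
eef_rot: [3.142, 0.0, 3.141]
force: [0.1, 0.1, -0.2]
grip_width: 0.0894
grip_force: 0.0
```

Call:
step_arm --plan '[[[0, 0, -0.6, 0, 0, 0], [0, 0, -1.6, 0, 0, 0], [0, 0, -2.4, 0, 0, 0], [0, 0, -2.7, 0, 0, 0], [0, 0, -2.7, 0, 0, 0], [0, 0, -2.7, 0, 0, 0], [0, 0, -2.7, 0, 0, 0]]]'

```text
time_s: 27.82
ee_pos: [0.5217, -0.0231, 0.1228]
eef_rot: [3.141, -0.002, 3.141]
force: [-0.5, 1.1, 1.0]
grip_width: 0.089
grip_force: 0.0
```

```bash
python3 look.py w11 ring_pad toroid;  python3 - <<'E'
from fit import *
import glob
P=pose()
for f in glob.glob("pics/w11_ring*"):print(f,fitdisc([("wrist",np.load(f),P)],.03,.006,.041))
im=cv2.imread('pics/w11.png');cv2.imwrite('pics/w11c.png',cv2.resize(im[130:290,220:420],None,fx=3,fy=3))
E
```

```text
[ 0.5217 -0.0231  0.1228]
ring_pad mask 0.96 3121 ellipse [317.3 214. ] [75.8 76.5]
toroid place [314.4 203.9] 0.95 [ 0.526 -0.025  0.   ]
toroid mask 0.63 1177 ellipse [317.6 213.6] [42.5 44.4]
pics/w11_ring_pad_317.npy (array([ 0.52347796, -0.02254567]), np.float64(1.0773257174708168))
```

View pics/w11c.png

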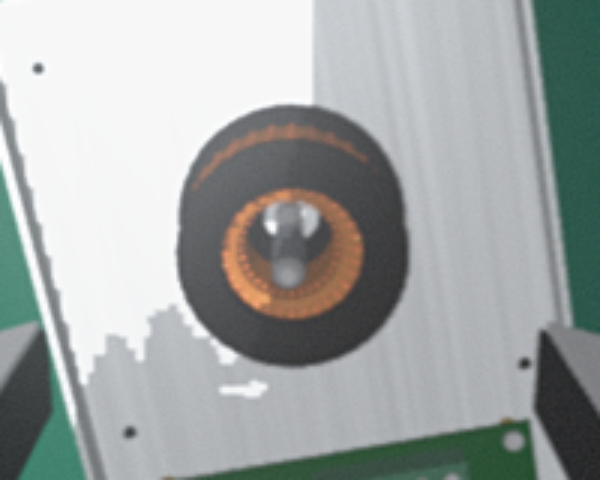

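The ring is seated flat and concentric on the toroid. Now the dish.

Call:
step_arm --plan '[[[0.1, -1, 0, 0, 0, 0], [0.3, -2.2, 0, 0, 0, 0], [0.6, -3.4, 0, 0, 0, 0], [0.9, -4.6, 0, 0, 0, 0], [1.2, -5.8, 0, 0, 0, 0], [1.5, -7, 0, 0, 0, 0], [1.8, -8.2, 0, 0, 0, 0], [2, -9.2, 0, 0, 0, 0]]]' --grip 1

```text
time_s: 28.73
ee_pos: [0.4612, -0.3013, 0.1241]
eef_rot: [3.142, -0.0, 3.141]
force: [0.9, 0.5, 0.4]
grip_width: 0.0938
grip_force: 0.0
```

Call:
step_arm --plan '[[[0.2, -1.2, 0, 0, 0, 0], [0.4, -2.2, 0.3, 0, 0, 0], [0.6, -3, 0.5, 0, 0, 0], [0.64, -3.3, 0.5, 0, 0, 0], [0.64, -3.3, 0.5, 0, 0, 0], [0.64, -3.3, 0.5, 0, 0, 0], [0.64, -3.3, 0.5, 0, 0, 0]]]'

```text
time_s: 29.32
ee_pos: [0.4437, -0.397, 0.1096]
eef_rot: [3.142, 0.0, -3.141]
force: [-0.9, -0.4, -0.3]
grip_width: 0.0942
grip_force: 0.0
```

```bash
python3 avg.py; python3 look.py w12 dish;  python3 - <<'E'
from fit import *
import glob
P=pose();c=[]
for f in glob.glob("pics/w12_dish*"):
    k=("wrist",np.load(f),P);print(f,fitdisc([k],.027,.008,.005),fitdisc([k],.027,.008))
for n,a in(("top",(460,236)),("scene",(176,195))):
    k=cont("dish",n,a,tol=15)
    if k is not None:print(n,fitdisc([(n,k,None)],.027,.008,.005))
E
```

```text
[ 0.4435 -0.3974  0.1097] [0.0002 0.0003 0.0001] [-1.2000e-03  3.1413e+00 -4.0000e-04]
29.7167
[ 0.4433 -0.3979  0.1095]
dish place [411.5  97.9] 0.93 [ 0.3577 -0.3231  0.    ]
dish place [313.8 201.3] 0.74 [ 0.4419 -0.4003  0.    ]
dish place [309.2  71.9] 0.7 [ 0.3385 -0.4035  0.    ]
dish mask 0.97 3165 ellipse [313.3 205.2] [64.4 65.4]
dish mask 0.92 1924 ellipse [310.7  72.7] [49.8 51.7]
dish mask 0.88 3952 ellipse [414.6  95.8] [71.  74.7]
pics/w12_dish_313.npy (array([ 0.44293445, -0.40072561]), np.float64(0.7650291543509825)) (array([ 4.44340806e-01, -4.00769583e-01, -2.32987372e-04]), np.float64(0.45772713205286536))
pics/w12_dish_414.npy (array([ 0.35703542, -0.32368622]), np.float64(0.7112408290971435)) (array([ 3.56781758e-01, -3.22392589e-01, -4.43416116e-06]), np.float64(0.44617409327952834))
pics/w12_dish_310.npy (array([ 0.33051308, -0.40228105]), np.float64(14.16324939877421)) (array([ 0.32819163, -0.404681  , -0.12744484]), np.float64(0.5248271229701561))
top (array([ 0.41374533, -0.3672802 ]), np.float64(1.7549399889574204))
scene (array([ 0.44404648, -0.40018801]), np.float64(1.1425103434246577))
```

View pics/w12.png

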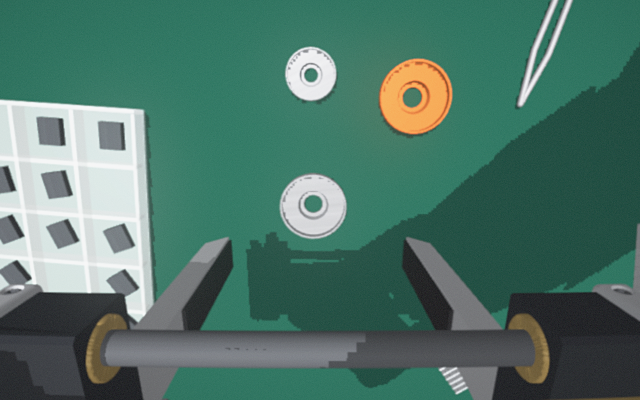

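The wanted grey dish is at (313,205), the smaller one at (311,73) and the orange one at (415,96). I descend to the lip.

Call:
step_arm --plan '[[[0, -0.12, 0.8, 0, 0, 0], [0, -0.12, 1.7, 0, 0, 0], [0, -0.12, 2.5, 0, 0, 0], [0, -0.12, 3.1, 0, 0, 0], [0, -0.12, 3.4, 0, 0, 0], [0, -0.12, 3.44, 0, 0, 0], [0, -0.12, 3.44, 0, 0, 0]]]'

```text
time_s: 30.65
ee_pos: [0.4432, -0.4018, 0.0064]
eef_rot: [-3.142, -0.0, 3.141]
force: [-0.0, 0.4, 0.2]
grip_width: 0.094
grip_force: 0.0
```

Call:
step_arm --plan '[[[0, 0, 0, 0, 0, 0], [0, 0, 0, 0, 0, 0], [0, 0, 0, 0, 0, 0], [0, 0, 0, 0, 0, 0], [0, 0, 0, 0, 0, 0], [0, 0, 0, 0, 0, 0], [0, 0, 0, 0, 0, 0], [0, 0, 0, 0, 0, 0]]]' --grip 0.48 --squeeze 15

```text
time_s: 31.32
ee_pos: [0.4431, -0.4018, 0.0063]
eef_rot: [-3.141, 0.0, 3.141]
force: [-0.7, 0.5, 1.0]
grip_width: 0.0538
grip_force: 15.0
```

Call:
step_arm --plan '[[[0, 0, -0.2, 0, 0, 0], [0, 0, -0.8, 0, 0, 0], [0, 0, -1.8, 0, 0, 0], [0, 0, -2.8, 0, 0, 0], [-0.1, 0.6, -3.7, 0, 0, 0], [-0.5, 1.5, -4, 0, 0, 0], [-1.1, 2.6, -4, 0, 0, 0], [-1.7, 3.7, -4, 0, 0, 0]]]'

```text
time_s: 31.98
ee_pos: [0.4945, -0.2899, 0.1275]
eef_rot: [-3.14, 0.002, 3.14]
force: [1.0, -0.8, -0.5]
grip_width: 0.0536
grip_force: 15.0
```

Call:
step_arm --plan '[[[-0.4, 1.1, 0, 0, 0, 0], [-0.8, 2.3, 0, 0, 0, 0], [-1.2, 3.5, 0, 0, 0, 0], [-1.6, 4.7, 0, 0, 0, 0], [-2, 5.9, 0, 0, 0, 0], [-2.4, 7.1, 0, 0, 0, 0], [-2.8, 8.2, 0, 0, 0, 0], [-3, 8.8, 0, 0, 0, 0]]]'

```text
time_s: 32.65
ee_pos: [0.5849, -0.0233, 0.1266]
eef_rot: [3.141, 0.0, -3.14]
force: [-0.6, 0.5, -0.7]
grip_width: 0.054
grip_force: 15.0
```

```bash
python3 avg.py; python3 avg.py; python3 look.py w13 dish ring_pad;  python3 - <<'E'
from fit import *
import glob
P=pose();print(ctrl.get_obs()["grip_width"])
for f in glob.glob("pics/w13_dish*"):print(f,fitdisc([("wrist",np.load(f),P)],.027,.008,P[0][2]-.0015),fitdisc([("wrist",np.load(f),P)],.027,.008))
for f in glob.glob("pics/w13_ring*"):print(f,fitdisc([("wrist",np.load(f),P)],.030,.006,.041))
E
```

```text
[ 0.5843 -0.0261  0.1263] [0.0005 0.0021 0.0001] [-8.0000e-04  3.1416e+00  0.0000e+00]
33.05
[ 0.5841 -0.0273  0.1262] [0.0001 0.0003 0.0001] [ 1.5000e-03  3.1416e+00 -0.0000e+00]
33.45
[ 0.5842 -0.0268  0.1261]
dish place [ 64.4 205.9] 0.63 [ 0.5914 -0.2583  0.    ]
dish place [316.1 250.9] 0.62 [ 0.6351 -0.0274  0.    ]
dish mask 0.75 7242 ellipse [317.4 255.9] [ 97.3 100.1]
ring_pad place [608.1 190.3] 0.49 [0.577  0.2384 0.    ]
ring_pad place [320.7 129.2] 0.21 [ 0.5239 -0.0233  0.    ]
ring_pad mask 0.87 3540 ellipse [322.6 130.4] [81.6 82.9]
0.053991810308983944
pics/w13_dish_317.npy (array([ 0.58413626, -0.02593709]), np.float64(0.7631575637354804)) (array([ 0.58514508, -0.02595896,  0.12223777]), np.float64(0.3529676313676164))
pics/w13_ring_pad_322.npy (array([ 0.52303812, -0.0223176 ]), np.float64(1.0215806134593304))
```

View pics/w13.png

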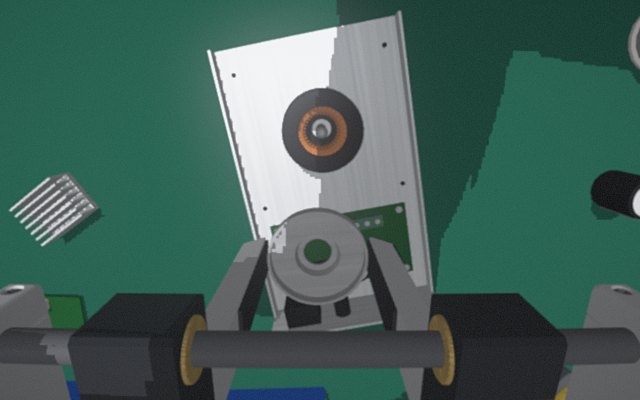

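The dish is held level at (317,256) and the stack is at (322,130). I lower it over the stud.

Call:
step_arm --plan '[[[0.7, 0.12, 0, 0, 0, 0], [1.4, 0.12, 0, 0, 0, 0], [1.9, 0.12, 0, 0, 0, 0], [2.06, 0.12, 0.2, 0, 0, 0], [2.06, 0.12, 0.8, 0, 0, 0], [2.06, 0.12, 1.3, 0, 0, 0], [2.06, 0.12, 1.8, 0, 0, 0], [2.06, 0.12, 2.0, 0, 0, 0]]]'

```text
time_s: 34.37
ee_pos: [0.5219, -0.0231, 0.064]
eef_rot: [3.141, -0.002, 3.141]
force: [-0.0, -0.4, -0.7]
grip_width: 0.0537
grip_force: 15.0
```

Call:
step_arm --plan '[[[0, 0, 0, 0, 0, 0], [0, 0, 0.15, 0, 0, 0], [0, 0, 0.35, 0, 0, 0], [0, 0, 0.5, 0, 0, 0], [0, 0, 0.56, 0, 0, 0], [0, 0, 0.56, 0, 0, 0], [0, 0, 0.56, 0, 0, 0]]]'

```text
time_s: 34.95
ee_pos: [0.5225, -0.0231, 0.0494]
eef_rot: [-3.142, 0.0, 3.141]
force: [0.3, 0.3, -0.7]
grip_width: 0.054
grip_force: 15.0
```

Call:
step_arm --plan '[[[0, 0, 0.03, 0, 0, 0], [0, 0, 0.03, 0, 0, 0], [0, 0, 0.03, 0, 0, 0]]]'

```text
time_s: 35.2
ee_pos: [0.5225, -0.0231, 0.0486]
eef_rot: [-3.142, 0.0, 3.141]
force: [-0.6, -0.8, -0.5]
grip_width: 0.0543
grip_force: 15.0
```

Call:
step_arm --plan '[[[0, 0, 0, 0, 0, 0], [0, 0, 0, 0, 0, 0], [0, 0, 0, 0, 0, 0], [0, 0, 0, 0, 0, 0], [0, 0, 0, 0, 0, 0], [0, 0, 0, 0, 0, 0]]]' --grip 0.95

```text
time_s: 35.7
ee_pos: [0.5224, -0.0232, 0.0485]
eef_rot: [-3.142, 0.0, 3.141]
force: [0.9, -0.4, 0.7]
grip_width: 0.0881
grip_force: 0.0
```

Call:
step_arm --plan '[[[0, 0, -0.4, 0, 0, 0], [0, 0, -1.2, 0, 0, 0], [0, 0, -2, 0, 0, 0], [0, 0, -2.6, 0, 0, 0], [0, 0, -2.6, 0, 0, 0], [0, 0, -2.6, 0, 0, 0], [0, 0, -2.6, 0, 0, 0]]]'

```text
time_s: 36.28
ee_pos: [0.522, -0.0231, 0.1255]
eef_rot: [3.141, -0.001, 3.141]
force: [-0.4, 0.1, -0.4]
grip_width: 0.0893
grip_force: 0.0
```

```bash
python3 look.py w14 dish ring_pad;  python3 - <<'E'
from fit import *
import glob
P=pose()
for f in glob.glob("pics/w14_dish*"):
    k=[("wrist",np.load(f),P)];print(f,fitdisc(k,.027,.008,.047),fitdisc(k,.027,.008))
im=cv2.imread('pics/w14.png');cv2.imwrite('pics/w14c.png',cv2.resize(im[130:290,220:420],None,fx=3,fy=3))
E
```

```text
[ 0.522  -0.0231  0.1255]
dish place [315.9 209.6] 0.6 [ 0.5324 -0.0238  0.    ]
dish mask 0.82 3704 ellipse [317.4 215.5] [70.5 70.7]
ring_pad mask 0.97 628 ellipse [317.5 214.4] [74.9 76. ]
pics/w14_dish_317.npy (array([ 0.52281216, -0.02237158]), np.float64(0.8496895944566046)) (array([ 0.5244823 , -0.02237696,  0.04143751]), np.float64(0.3340260596579283))
```

View pics/w14c.png

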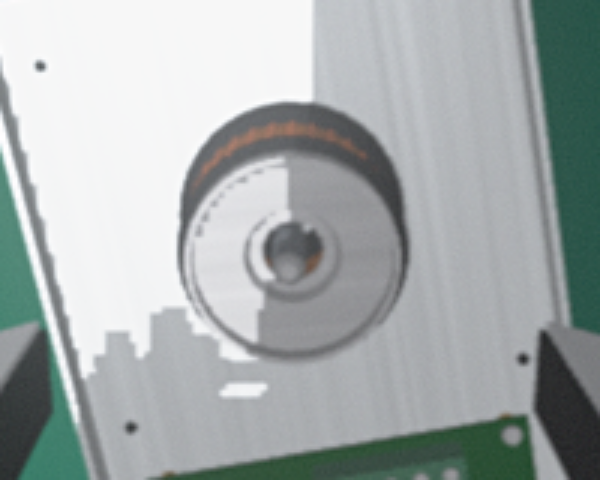

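The dish lies flat and concentric on the rubber ring, with the stud in its hole at about (290,265). All four parts are in place and the gripper is clear.

```bash
python3 -c "
from station import ctrl
print(ctrl.hand_in())"
```

```text
the job is handed in; nothing more can be done
None
```

I stacked the pad, transformer, rubber ring and dish on the stud in that order and handed the job in at about 36 s. The last picture showed the stack flat and centred; no verdict came back.

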